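Refit the inking rollers on the bench proofer

TASK

Refit the washed inking rollers on the bench proofer. First turn the drive's speed knob fully anticlockwise to its end stop; then press each roller that lies on the bench down into the deck with the tab of its own colour until it is fully home, and let go only when the sprung keepers have closed over both its necks. When all are in, swing the wire guard fully down over them, and leave the other things on the bench alone.

Things in the scene. Friction and masses are not known exactly. Their poses are not given: they have to be found in the camera images.
- proofer: Bench proofer, bolted down: grey base 280 x 312 x 18 mm (x, y, z), black cheeks 12 mm thick at y = +-145 mm, up to 106 mm (130 at the hinge), four roller decks 62 mm apart along y: blue, red, yellow, black from the -y end, each with a tab of its colour on the front ledge (x = -112 mm). Origin: centre of its underside; x away from the operator, z up.
- seat_blue (a point): Deck of the blue tab: where its roller's middle must lie, 65 mm above the bench; x along the roller's axis, y the way the keeper opens, z up. All decks are alike: two steel brackets, 12 mm thick, at x = +-46 mm take the roller's necks; between them there is room for fingers down to 20 mm below the seat.
- seat_red (a point): Deck of the red tab: where its roller's middle must lie, 65 mm above the bench; x along the roller's axis, y the way the keeper opens, z up. In each bracket a fixed jaw stands on the -y side (inner face 7 mm from the seat, upright to 18 mm above it, then a sloping lead-in up to 27 mm) and a sprung keeper on the +y side.
- seat_yellow (a point): Deck of the yellow tab: where its roller's middle must lie, 65 mm above the bench; x along the roller's axis, y the way the keeper opens, z up. An orange sprung lifter under each neck stands 6 mm proud of the seat floor, so a roller let go too soon is left standing proud.
- seat_black (a point): Deck of the black tab: where its roller's middle must lie, 65 mm above the bench; x along the roller's axis, y the way the keeper opens, z up. Press a roller straight down: the keepers' noses give way, pass the necks and close on top of them. It takes about 11 N in all, the last 6 mm against the lifters. A pull of 6 N straight up takes it out again.
- keeper_blue (a joint): Sprung keeper of the blue deck (both its white round noses, 12 mm diameter, 9.5 mm above the seat, move together), m: 0 shut and empty, about 0.002 closed over a roller that is home, 0.005 to 0.006 while the necks pass, 0.009 fully open.
- keeper_red (a joint): Sprung keeper of the red deck (both its white round noses, 12 mm diameter, 9.5 mm above the seat, move together), m: 0 shut and empty, about 0.002 closed over a roller that is home, 0.005 to 0.006 while the necks pass, 0.009 fully open.
- keeper_yellow (a joint): Sprung keeper of the yellow deck (both its white round noses, 12 mm diameter, 9.5 mm above the seat, move together), m: 0 shut and empty, about 0.002 closed over a roller that is home, 0.005 to 0.006 while the necks pass, 0.009 fully open.
- keeper_black (a joint): Sprung keeper of the black deck (both its white round noses, 12 mm diameter, 9.5 mm above the seat, move together), m: 0 shut and empty, about 0.002 closed over a roller that is home, 0.005 to 0.006 while the necks pass, 0.009 fully open.
- roller_blue: Inking roller with a blue rubber sleeve (22 mm diameter, 70 mm long): origin at its middle, x along its axis. At each end a bare steel neck (14 mm diameter, 35 to 57 mm from the middle), then a white square bearing block 24 x 24 x 14 mm (142 mm over all). About 0.18 kg; either way round will do. Lies on its blocks on the bench, axis 12 mm up. May be absent.
- roller_red: Inking roller with a red rubber sleeve (22 mm diameter, 70 mm long), otherwise as the blue one; may be absent.
- roller_yellow: Inking roller with a yellow rubber sleeve (22 mm diameter, 70 mm long), otherwise as the blue one; may be absent.
- roller_black: Inking roller with a black rubber sleeve (22 mm diameter, 70 mm long), otherwise as the blue one; may be absent.
- guard (a joint): Yellow wire guard hinged along the proofer's far side, rad: 0 fully down (level, over the decks), about 1.6 standing open. Stiff hinge: stays where it is left; takes a few newtons at the handle.
- guard_handle (a point): Middle of the black rubber grip (16 mm diameter, 70 mm long, along the proofer's y) in the middle of the guard's free edge, 215 mm from the hinge. With the guard down it is 118 mm above the bench, in front of the decks.
- guard_hinge (a point): Middle of the guard's hinge line, which runs along the proofer's y; 110 mm behind its middle, 118 mm up.
- speed_knob (a joint): Speed knob of the drive, rad: 0 = fully anticlockwise (seen from above), at its end stop, drive off; grows clockwise up to 4.7. Light friction.
- speed_knob_grip (a point): On the axis of the black speed knob, 31 mm above the knob's underside and 7 mm below its top, which is 99 mm above the bench; the grip is an upright bar 42 mm long, 14 mm thick, 32 mm tall; x of this point lies along the bar and turns with it. The knob sits in the middle of the top of the blue drive control box (120 x 120 x 55 mm, bolted down).
- ink_can: Small ink can, 72 mm diameter, 75 mm tall; origin under its middle. Leave alone.
- solvent_bottle: Dark bottle, 68 mm diameter, 170 mm tall; origin under its middle. Leave alone.
- tape_roll: Roll of masking tape lying flat, 90 mm diameter, 25 mm tall; origin under its middle. Leave alone.
- hex_wrench: Wrench, 150 mm long, lying flat. Leave alone.
- screwdriver: Screwdriver with a red handle, 180 mm long. Leave alone.
- loupe: Black magnifier, 40 mm diameter, 40 mm tall. Leave alone.
Things that resemble listed ones, but are neither listed nor needed, are in the scene too. What is shaped like the roller_yellow but green or turquoise is not meant.

How it is judged:
By the outcome, as a careful person would: the job done as asked, in the order asked, and still so for the second after the job is handed in, with the robot touching nothing.
Of roller_blue, roller_red, roller_yellow, roller_black only 3 to 4 are there at a start; the rules pass over those that are not, and their reading is None.
At some moment in a run one of roller_blue, roller_red, roller_yellow, roller_black may be knocked a few centimetres aside while the robot is not near it.
Once in a run the grip may slacken for a moment while it holds something.
It also fails if it takes over 210 s, if anything falls off the work surface, if the arm or the gripper's body presses on something with over 40 N, if the wrist force passes 120 N, or if a joint passes its speed limit or range.

ROBOT

A 6-joint arm with a two-finger parallel gripper is mounted at the origin on the work surface. World frame = base frame: x ahead of the robot, y to its left, z up, the work surface at z = 0. Lengths are in m, angles in rad, forces in N, time in s.
With the tool pointing down it reaches from about 0.35 to 0.85 m from the base axis. Payload 8.1 kg.
Tool frame: the origin (TCP) lies at the very end of the fingers, on their centre line; the grasp point (between the pads) lies 19 mm behind it (robot.pinch_z is the distance from the TCP to the grasp point, in m); y points along the fingers, x is the direction in which the jaws open and shut, and the axes are right-handed (so a half turn about y gives the same grasp; the last joint's range is limited). The gripper opens to 93 mm and grips with 3 to 60 N. Pads are 15 mm wide; open, the fingers measure 128 mm over their backs; the gripper's body (75 mm by 188 mm) begins 65 mm behind the grasp point.
Start: joints at [1.247, 0.13, 1.488, -0, 1.523, -0.085], TCP at [0.142, 0.583, 0.219] pointing down, gripper open.
Joint ranges: [-2.96, 2.96], [-0.89, 2.26], [0.02, 2.5], [-1.34, 4.48], [0, 2.73], [-2.66, 2.66]. Speed limits (rad/s): [2.39, 2.39, 2.79, 3.14, 3.14, 3.14].

INTERFACE

Orientations are given as a rotation vector (axis times angle).
In Python, from plant import robot gives the robot as it stands.
- The arm moves only by the shell command python3 -m inch 'ROWS' [FORCE]. ROWS is JSON, a list of rows, each a list of 5 numbers: the closure, from -1 (fully open) to 1 (shut), then the shift along the world's x, y, z in m, then the turn about the world's z in rad. A call has 1 to 8 rows; each row is the pose to reach, as a shift and turn from the pose measured when the call began; what a row does not reach only later rows make up. A row lasts 1/8 s, in which the tool goes at most 62.5 mm and 10.7 degrees, less where a joint would pass 70% of its speed; a pose out of reach is approached as far as the arm can. A call with a gripper value outside its range is refused whole. The fingers move at their own pace and stop on an object; FORCE is the grip in N (left out, the last holds). Time passes only in rows, so rows that repeat a pose let the fingers close. It gives the time, the measured TCP pose, the force and the opening at its end, in the units of the state.
- robot.read_state(): the state, without advancing time (a new reading comes with each control period).
- robot.read_camera(name): name is "side" or "top"; returns a dict with "color" (480x640x3 uint8, red, green, blue), "mtx" (3x3 intrinsics, pixels), "dist_coeffs" ([k1, k2, p1, p2, k3] as OpenCV has them; the pictures are not rectified), "R" (3x3) and "t" (3): a world point X has camera coordinates R X + t. Camera axes: x right, y down, z forward; pixel columns grow to the right and rows downward; lengths in m; the calibration is good to about 2 mm. A picture is of the moment at which its call begins. There is no depth.
- robot.close_job(): hands the job in, once; it reports no verdict.
The state is a dict: "t": time; "q": joint angles; "dq": joint speeds; "joint_torque": joint torques, N m; "tool_pos": TCP position; "orientation": TCP orientation; "force": force on the tool from outside, world axes, zero at the start; "wrist_torque": the same for the moment, N m; "opening": finger opening in m.
Only numpy, scipy, OpenCV 4.12 (cv2) and the standard library are available. Lean on these libraries where they do the work, as an engineer would, in place of code of your own. Each camera call takes 0.05 s, during which the arm holds its last target. There are 200 camera calls.

## Working session

There is one attempt and no reset: what is moved stays moved. The work goes in short steps, Python scripts to look and compute and a shell command to move; the robot and the scene stay as the last step left them, time stands still between calls to the robot, and variables do not carry over. Pictures are saved under pics/ and viewed, about 12 in all and at most 16, crops included, and the job is handed in when it is done.

```bash
mkdir -p pics; ls; cat > h.py <<'E'
import numpy as np, cv2, pickle, sys
from plant import robot
def snap(tag):
    d={}
    for n in("top","side"):
        c=robot.read_camera(n); d[n]=c
        cv2.imwrite(f"pics/{tag}_{n}.png",cv2.cvtColor(c["color"],cv2.COLOR_RGB2BGR))
    pickle.dump(d,open(f"pics/{tag}.pkl","wb")); return d
def load(tag): return pickle.load(open(f"pics/{tag}.pkl","rb"))
def crop(tag,n,u0,v0,u1,v1,k,name):
    im=cv2.imread(f"pics/{tag}_{n}.png")[v0:v1,u0:u1]
    cv2.imwrite(f"pics/{name}.png",cv2.resize(im,None,fx=k,fy=k,interpolation=cv2.INTER_CUBIC))
def ray(c,uv):
    p=cv2.undistortPoints(np.array([[uv]],float),c["mtx"],np.array(c["dist_coeffs"]))[0,0]
    R=np.array(c["R"]);t=np.array(c["t"])
    return -R.T@t, R.T@np.array([p[0],p[1],1.])
def onz(c,uv,z):
    o,d=ray(c,uv); return o+d*(z-o[2])/d[2]
def tri(c1,u1,c2,u2):
    o1,d1=ray(c1,u1);o2,d2=ray(c2,u2)
    s=np.linalg.lstsq(np.c_[d1,-d2],o2-o1,rcond=None)[0]
    a,b=o1+s[0]*d1,o2+s[1]*d2
    return (a+b)/2,np.linalg.norm(a-b)
def proj(c,X):
    r=cv2.Rodrigues(np.array(c["R"]))[0]
    return cv2.projectPoints(np.array(X,float).reshape(-1,1,3),r,np.array(c["t"],float),c["mtx"],np.array(c["dist_coeffs"]))[0][:,0]
E
python3 - <<'E'
from h import *
np.set_printoptions(precision=3,suppress=True)
d=snap("a")
for n in d: print(n,d[n]["mtx"].tolist(),(-d[n]["R"].T@d[n]["t"]),d[n]["R"])
print(robot.read_state(),robot.pinch_z)
E
```

```text
pics
top [[589.0256567832727, 0.0, 320.8995323699891], [0.0, 589.0256567832727, 242.02553887646903], [0.0, 0.0, 1.0]] [ 0.425 -0.085  1.553] [[-0.028 -1.     0.008]
 [-0.997  0.027 -0.066]
 [ 0.065 -0.009 -0.998]]
side [[493.76459525470153, 0.0, 319.4309441114641], [0.0, 493.76459525470153, 239.23229620102262], [0.0, 0.0, 1.0]] [-0.079 -0.992  0.715] [[ 0.836 -0.549  0.009]
 [-0.266 -0.418 -0.869]
 [ 0.481  0.724 -0.495]]
{'t': 0.1, 'q': array([ 1.247,  0.131,  1.489,  0.   ,  1.523, -0.085]), 'dq': array([ 0.001, -0.003, -0.003,  0.   ,  0.001,  0.   ]), 'joint_torque': array([  0.003, -56.134, -49.31 ,   0.077,   0.029,  -0.   ]), 'tool_pos': array([0.142, 0.583, 0.218]), 'orientation': array([-1.314, -1.031,  1.033]), 'force': array([-0.553, -1.06 ,  0.822]), 'wrist_torque': array([-0.002,  0.004,  0.   ]), 'opening': 0.09336345091005185} 0.0188
```

View pics/a_top.png

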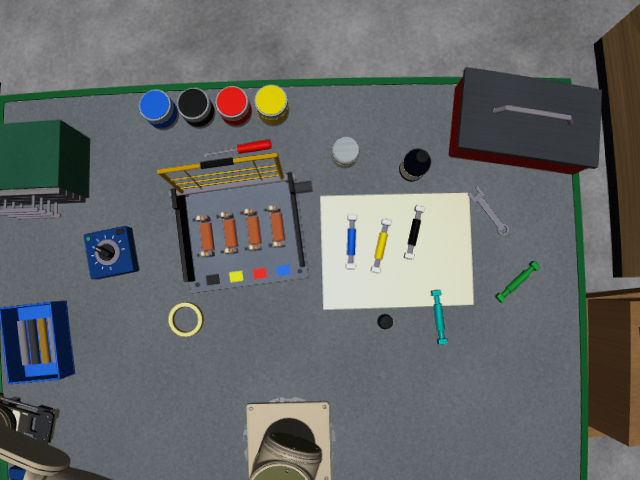

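View pics/a_side.png

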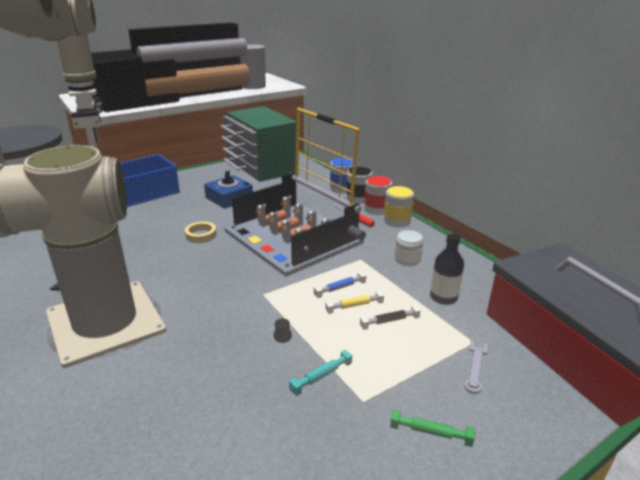

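Blue, yellow and black rollers are on the mat at top pixels (351,242), (381,246) and (415,232). There is no red one. The green and turquoise rollers are decoys. The proofer is at about (240,235) and the knob at (110,253). I'll enlarge these.

```bash
python3 - <<'E'
from h import *
crop("a","top",80,140,320,300,3.3,"c1")
crop("a","top",325,190,455,285,6,"c2")
crop("a","side",195,95,395,275,3.3,"c3")
E
```

```text
(no output)
```

View pics/c1.png

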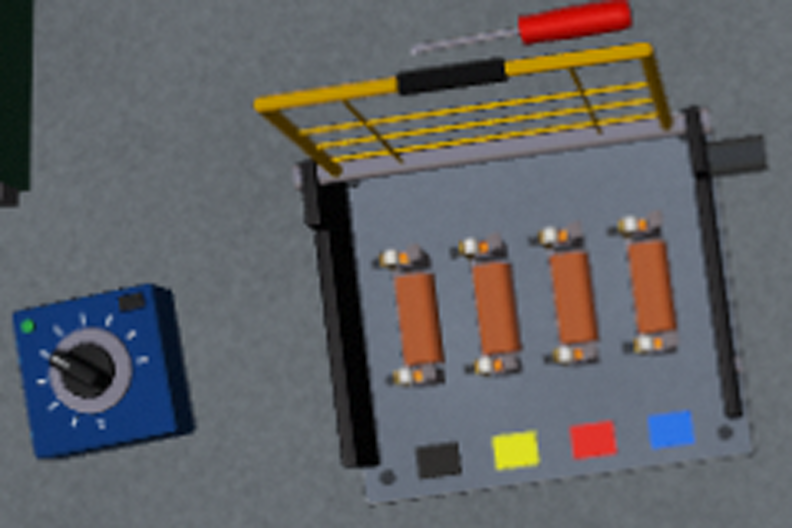

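View pics/c2.png

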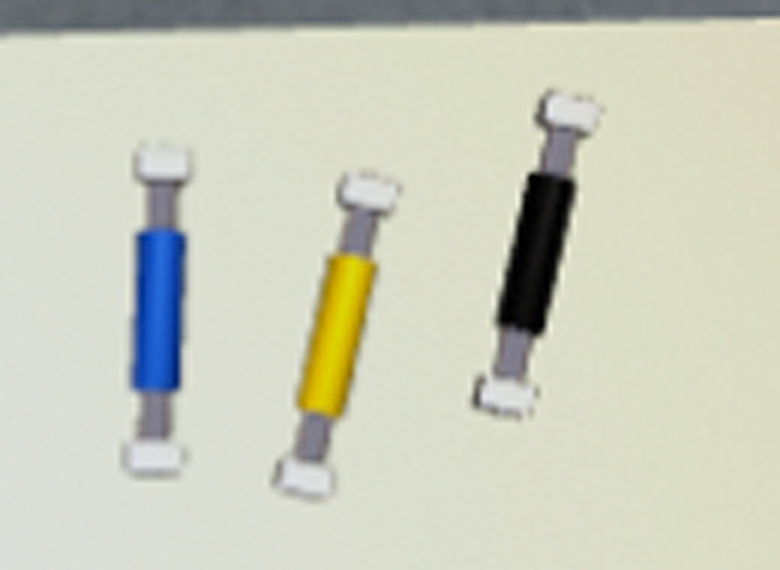

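View pics/c3.png

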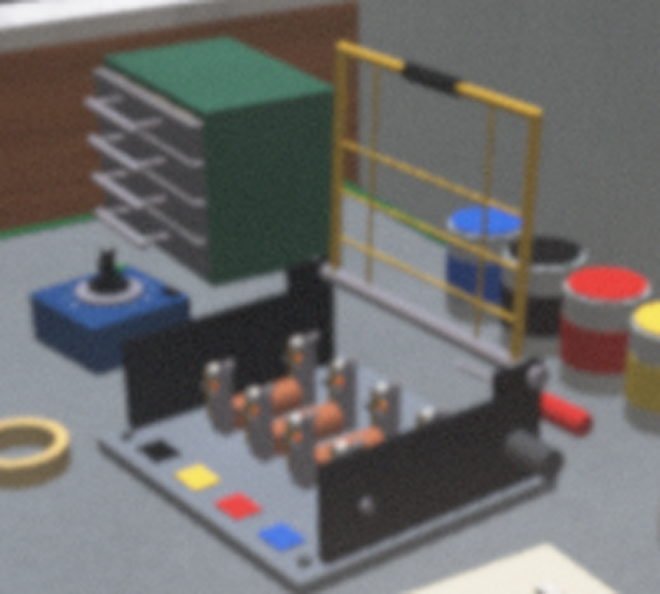

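```bash
cat >> h.py <<'E'
def c1(u,v): return (80+u/3.3-.35,140+v/3.3-.35)
def c2(u,v): return (325+u/6-.42,190+v/6-.42)
def c3(u,v): return (195+u/3.3-.35,95+v/3.3-.35)
E
python3 - <<'E'
from h import *
from scipy.optimize import least_squares
from scipy.spatial.transform import Rotation as Ro
np.set_printoptions(precision=4,suppress=True)
d=load("a");T,S=d["top"],d["side"]
L=np.array([[-.112,y,.019] for y in(.093,.031,-.031,-.093)]+[[-.14,.156,.018],[-.14,-.156,.018]])
ut=np.array([c1(*p) for p in[(438,460),(515,450),(593,440),(671,429),(364,476),(750,432)]])
us=np.array([c3(*p) for p in[(158,451),(198,477),(239,506),(281,537)]])
for i in range(4): print("tab",tri(T,ut[i],S,us[i]))
def W(p,L): 
    c,s=np.cos(p[2]),np.sin(p[2]); return L@np.array([[c,s,0],[-s,c,0],[0,0,1]])+[p[0],p[1],0]
f=lambda p:np.r_[(proj(T,W(p,L[:4]))-ut[:4]).ravel(),(proj(S,W(p,L[:4]))-us).ravel()]
r=least_squares(f,[.5,.1,.1]);print("proofer",r.x,r.fun.round(1))
print("corners c1",(proj(T,W(r.x,L[4:]*[1,1,0]))-[80,140])*3.3)
for n,y in zip(("blue","red","yel","black"),(-.093,-.031,.031,.093)): print(n,W(r.x,np.array([[0,y,.065]])))
print("handle down",W(r.x,np.array([[-.105,0,.118]])),"hinge",W(r.x,np.array([[.11,0,.118]])))
print("handle",tri(T,c1(452,76),S,c3(431,78)))
print("box ctr",[onz(T,c1(u,v),.055) for u,v in((12,312),(155,284),(178,432),(38,459))],onz(T,c1(96,372),.055))
print("knob tip",tri(T,c1(85,372),S,c3(106,255)),onz(T,c1(85,372),.099), onz(T,c1(55,358),.099),onz(T,c1(90,370),.06))
for n,a,b in(("blue",(162,162),(155,457)),("yel",(369,193),(305,477)),("black",(570,112),(506,396))):
    A,B=[onz(T,c2(*q),.02) for q in(a,b)];print(n,(A+B)/2,np.linalg.norm(A-B),np.arctan2(*(A-B)[1::-1]))
for n,lo,hi in(("blue",(100,150,90),(125,255,255)),("yellow",(22,150,120),(32,255,255))):
    ce=[]
    for k,(x0,y0,x1,y1) in(("top",(330,200,450,285)),("side",(300,260,430,335))):
        h=cv2.cvtColor(d[k]["color"],cv2.COLOR_RGB2HSV);m=cv2.inRange(h,lo,hi)
        q=np.zeros_like(m);q[y0:y1,x0:x1]=m[y0:y1,x0:x1]
        r2=cv2.minAreaRect(cv2.findNonZero(q));ce.append(r2[0]);print(n,k,r2,(q>0).sum())
    print(tri(T,ce[0],S,ce[1]),onz(T,ce[0],.012))
print(Ro.from_rotvec(robot.read_state()["orientation"]).as_matrix())
E
```

```text
tab (array([0.4352, 0.1876, 0.0163]), np.float64(0.0013022569970209264))
tab (array([0.4424, 0.1253, 0.0175]), np.float64(0.000494007860492215))
tab (array([0.449 , 0.0631, 0.0175]), np.float64(0.0009247458793175665))
tab (array([0.4554, 0.0015, 0.0171]), np.float64(0.0005215135600126588))
proofer [0.5566 0.1058 0.1083] [ 0.3  0.2  0.3  0.1  0.1 -0.   0.   0.1  0.4 -0.6 -0.2 -0.3 -0.3 -0.4
  0.1 -0.5]
corners c1 [[369.4016 504.5741]
 [754.167  452.7804]]
blue [[0.5666 0.0133 0.065 ]]
red [[0.5599 0.0749 0.065 ]]
yel [[0.5532 0.1366 0.065 ]]
black [[0.5465 0.1982 0.065 ]]
handle down [[0.4522 0.0944 0.118 ]] hinge [[0.6659 0.1176 0.118 ]]
handle (array([0.6772, 0.1197, 0.3321]), np.float64(0.00268026800555582))
box ctr [array([0.5602, 0.5231, 0.055 ]), array([0.5789, 0.4044, 0.055 ]), array([0.462 , 0.3866, 0.055 ]), array([0.4432, 0.5019, 0.055 ])] [0.5107 0.4532 0.055 ]
knob tip (array([0.5079, 0.4465, 0.0988]), np.float64(0.00112208765043979)) [0.5084 0.4462 0.099 ] [0.5198 0.4703 0.099 ] [0.5121 0.4563 0.06  ]
blue [ 0.5252 -0.1781  0.02  ] 0.1287784408714454 -0.05495019724575051
yel [ 0.5119 -0.2557  0.02  ] 0.12733815791276606 -0.25621530684081845
black [ 0.545  -0.3454  0.02  ] 0.12833218189302587 -0.2616844645473266
blue top ((351.5, 241.0), (26.0, 7.0), 90.0) 186
blue side ((344.0550537109375, 280.6835021972656), (0.38313058018684387, 10.440306663513184), 73.3007583618164) 4
(array([ 0.5291, -0.1819,  0.0202]), np.float64(0.008936869568801319)) [ 0.5259 -0.1799  0.012 ]
yellow top ((380.74114990234375, 245.16470336914062), (7.375636577606201, 26.248586654663086), 12.528807640075684) 195Traceback (most recent call last):
  File "<stdin>", line 27, in <module>
cv2.error: OpenCV(4.12.0) /io/opencv/modules/imgproc/src/convhull.cpp:143: error: (-215:Assertion failed) total >= 0 && (depth == CV_32F || depth == CV_32S) in function 'convexHull'
```

```bash
python3 - <<'E'
from h import *
d=load("a")
for n in("top","side"): print(n,proj(d[n],[[.511,.454,.099],[.511,.454,.06]]))
A=cv2.imread("pics/a_top.png")[225:285,78:143];B=cv2.imread("pics/a_side.png")[165:210,195:260]
C=cv2.imread("pics/a_side.png")[265:335,305:430]
z=lambda i,k:cv2.resize(i,None,fx=k,fy=k,interpolation=cv2.INTER_CUBIC)
a,b,c=z(A,5),z(B,5),z(C,6)
o=np.zeros((545,780,3),np.uint8) if 0 else np.zeros((595+0,800,3),np.uint8)
a=z(A,4);b=z(B,3.2);c=z(C,5)
o=np.zeros((595,640,3),np.uint8);o[:a.shape[0],:a.shape[1]]=a;o[:b.shape[0],300:300+b.shape[1]]=b;o[245:245+c.shape[0],:c.shape[1]]=c
cv2.imwrite("pics/c4.png",o)
E
```

```text
top [[102.45135835 251.43927544]
 [107.76808394 252.19079548]]
side [[226.86092636 170.96675713]
 [227.81635782 181.83891647]]
```

View pics/c4.png

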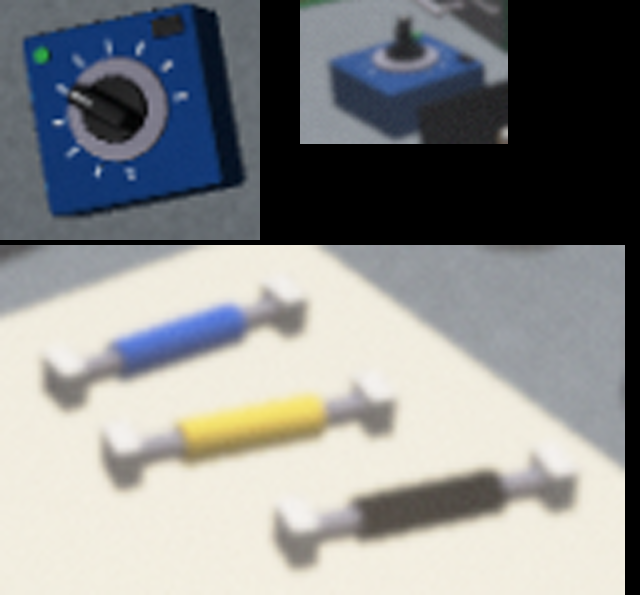

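```bash
cat >> h.py <<'E'
from scipy.spatial.transform import Rotation as Ro
def st():
    s=robot.read_state();R=Ro.from_rotvec(s["orientation"]).as_matrix()
    print("t%.2f"%s["t"],"tcp",s["tool_pos"].round(4),"jawyaw",round(np.degrees(np.arctan2(R[1,0],R[0,0])),1),"q6",s["q"][5].round(2),"F",s["force"].round(1),"open",round(s["opening"],4)); return s,R
E
python3 - <<'E'
from h import *
np.set_printoptions(precision=3,suppress=True)
d=load("a");T,S=d["top"],d["side"]
s,R=st();print(R)
for p in((90,190),(50,212),(90,160)):print(onz(T,p,0))
for p in((60,122),(50,190)):print(onz(T,p,.2))
q=lambda u,v:(305+u/5-.4,265+(v-245)/5-.4)
for n,a,b in(("blue",(62,375),(283,308)),("yel",(122,455),(374,404)),("black",(295,533),(553,480))):
    m=lambda z:[onz(S,q(*p),z) for p in(a,b)]
    A,B=m(.012);print(n,(A+B)/2,np.linalg.norm(A-B),np.arctan2(*(B-A)[1::-1]))
tp={"blue":((162,162),(155,457),(62,375),(283,308)),"yel":((369,193),(305,477),(122,455),(374,404)),"black":((570,112),(506,396),(295,533),(553,480))}
for n,(a,b,e,f) in tp.items(): print(n,tri(T,c2(*a),S,q(*f)),tri(T,c2(*b),S,q(*e)))
E
```

```text
t0.10 tcp [0.142 0.583 0.218] jawyaw 76.3 q6 -0.09 F [-0.6 -1.1  0.8] open 0.0934
[[ 0.237 -0.001 -0.972]
 [ 0.972 -0.002  0.237]
 [-0.002 -1.     0.   ]]
[0.686 0.527 0.   ]
[0.629 0.644 0.   ]
[0.769 0.528 0.   ]
[0.823 0.53  0.2  ]
[0.656 0.551 0.2  ]
blue [ 0.523 -0.179  0.012] 0.12662706029935866 -0.09357020226294575
yel [ 0.511 -0.258  0.012] 0.12816899260902623 -0.2553235234139757
black [ 0.543 -0.347  0.012] 0.12775507547705256 -0.27159882091327325
blue (array([ 0.59 , -0.182,  0.009]), np.float64(0.001693621064851315)) (array([ 0.46 , -0.175,  0.013]), np.float64(0.00172445670322277))
yel (array([ 0.574, -0.273,  0.011]), np.float64(0.0004664634068363435)) (array([ 0.45 , -0.24 ,  0.011]), np.float64(0.000707529829491816))
black (array([ 0.607, -0.363,  0.01 ]), np.float64(0.0019070717873254962)) (array([ 0.483, -0.33 ,  0.011]), np.float64(0.0013491587915694947))
```

```bash
python3 -m inch '[[-1,0.369,-0.129,0,-1.4],[-1,0.369,-0.129,0,-1.4],[-1,0.369,-0.129,0,-1.4],[-1,0.369,-0.129,0,-1.4],[-1,0.369,-0.129,0,-1.4],[-1,0.369,-0.129,0,-1.4],[-1,0.369,-0.129,0,-1.4],[-1,0.369,-0.129,0,-1.4]]' 20; python3 -c "from h import *;st()"
```

```text
t: 1.1
tool_pos: [0.5123, 0.4519, 0.2164]
orientation: [-1.571, 0.061, -0.057]
force: [-1.0, 0.8, -0.5]
opening: 0.0929
t1.10 tcp [0.5123 0.4519 0.2164] jawyaw -4.3 q6 0.72 F [-1.   0.8 -0.5] open 0.0929
```

```bash
python3 -m inch '[[-1,-0.001,0.002,-0.06,-0.41],[-1,-0.001,0.002,-0.07,-0.41],[-1,-0.001,0.002,-0.1,-0.41],[-1,-0.001,0.002,-0.14,-0.41],[-1,-0.001,0.002,-0.14,-0.41],[1,-0.001,0.002,-0.14,-0.41],[1,-0.001,0.002,-0.14,-0.41],[1,-0.001,0.002,-0.14,-0.41]]' 15; python3 -c "from h import *;st();snap('b')"
```

```text
t: 2.1
tool_pos: [0.5123, 0.4546, 0.0784]
orientation: [-1.535, 0.381, -0.379]
force: [-1.2, 0.4, 0.7]
opening: 0.0674
t2.10 tcp [0.5123 0.4546 0.0784] jawyaw -27.8 q6 1.13 F [-1.2  0.4  0.7] open 0.0674
```

```bash
python3 -m inch '[[1,-0.001,0,-0.003,0],[1,-0.001,0,-0.003,0],[1,-0.001,0,-0.003,0],[1,-0.001,0,-0.003,0],[1,-0.001,0,-0.003,0],[1,-0.001,0,-0.003,0]]' 15; python3 -c "from h import *;st()"
```

```text
t: 2.95
tool_pos: [0.5107, 0.4543, 0.0746]
orientation: [-1.536, 0.382, -0.379]
force: [-1.2, 0.3, -0.1]
opening: 0.014
t2.95 tcp [0.5107 0.4543 0.0746] jawyaw -27.8 q6 1.14 F [-1.2  0.3 -0.1] open 0.014
```

```bash
python3 -m inch '[[1,0,0,0,0.18],[1,0,0,0,0.36],[1,0,0,0,0.54],[1,0,0,0,0.72],[1,0,0,0,0.9],[1,0,0,0,1.08],[1,0,0,0,1.26],[1,0,0,0,1.44]]' 20; python3 -c "from h import *;s,R=st();print(s['wrist_torque'])"
python3 -m inch '[[1,0,0,0,0.18],[1,0,0,0,0.36],[1,0,0,0,0.54],[1,0,0,0,0.7],[1,0,0,0,0.8],[1,0,0,0,0.9]]' 20; python3 -c "from h import *;s,R=st();print(s['wrist_torque'])"
```

```text
t: 3.95
tool_pos: [0.5132, 0.455, 0.0747]
orientation: [-1.439, -0.751, 0.746]
force: [11.8, 6.4, -8.9]
opening: 0.0139
t3.95 tcp [0.5132 0.455  0.0747] jawyaw 55.0 q6 -0.31 F [11.8  6.4 -8.9] open 0.0139
[ 1.04919209 -2.0722958  -0.13574252]
t: 4.7
tool_pos: [0.5138, 0.4565, 0.0747]
orientation: [-1.056, -1.427, 1.415]
force: [4.6, 7.3, -5.7]
opening: 0.015
t4.70 tcp [0.5138 0.4565 0.0747] jawyaw 106.7 q6 -1.21 F [ 4.6  7.3 -5.7] open 0.015
[ 1.37790442 -0.83780741 -0.59844077]
```

```bash
python3 -m inch '[[1,-0.002,-0.002,0,0.08],[1,-0.002,-0.002,0,0.12],[1,-0.002,-0.002,0,0.12]]' 20; python3 -c "from h import *;s,R=st();print(s['wrist_torque'])"
python3 -m inch '[[-1,-0.002,-0.002,0,0.12],[-1,-0.002,-0.002,0,0.12],[-1,-0.002,-0.002,0,0.12],[-1,-0.002,-0.002,0,0.12],[-1,-0.002,-0.002,0.06,0.12],[-1,-0.002,-0.002,0.12,0.12],[-1,-0.02,-0.06,0.15,0],[-1,-0.02,-0.12,0.15,-0.1]]' 20; python3 - <<'E'
from h import *
st();snap('b')
A=cv2.imread("pics/b_top.png")[225:285,78:143];cv2.imwrite("pics/c5.png",cv2.resize(A,None,fx=5,fy=5,interpolation=2))
E
```

```text
t: 5.08
tool_pos: [0.5131, 0.4563, 0.0747]
orientation: [-0.984, -1.516, 1.495]
force: [6.0, 10.1, -7.2]
opening: 0.0172
t5.08 tcp [0.5131 0.4563 0.0747] jawyaw 113.6 q6 -1.33 F [ 6.  10.1 -7.2] open 0.0172
[ 1.72554164 -1.11958211 -0.64588384]
t: 6.08
tool_pos: [0.4938, 0.3389, 0.2285]
orientation: [-1.048, -1.449, 1.419]
force: [1.9, 0.1, -0.2]
opening: 0.0905
t6.08 tcp [0.4938 0.3389 0.2285] jawyaw 107.8 q6 -1.37 F [ 1.9  0.1 -0.2] open 0.0905
```

```bash
python3 -m inch '[[-0.1,0.032,-0.517,0,-0.363],[-0.1,0.032,-0.517,0,-0.363],[-0.1,0.032,-0.517,0,-0.363],[-0.1,0.032,-0.517,0,-0.363],[-0.1,0.032,-0.517,0,-0.363],[-0.1,0.032,-0.517,0,-0.363],[-0.1,0.032,-0.517,0,-0.363],[-0.1,0.032,-0.517,0,-0.363]]' 15; python3 - <<'E'
from h import *
st();snap('b')
A=cv2.imread("pics/b_top.png");z=lambda i,k:cv2.resize(i,None,fx=k,fy=k,interpolation=2)
o=np.zeros((560,800,3),np.uint8);a=z(A[225:285,78:143],4);o[:a.shape[0],:a.shape[1]]=a
b=z(A[130:320,300:480],2.9);o[:b.shape[0],270:270+b.shape[1]]=b
B=cv2.imread("pics/b_side.png");c=z(B[260:360,290:430],1.9);o[250:250+c.shape[0],:c.shape[1]]=c
cv2.imwrite("pics/c5.png",o)
E
```

```text
t: 7.18
tool_pos: [0.524, -0.1624, 0.2255]
orientation: [-1.24, -1.176, 1.158]
force: [-0.0, -0.3, -0.4]
opening: 0.0514
t7.17 tcp [ 0.524  -0.1624  0.2255] jawyaw 86.7 q6 -1.91 F [-0.  -0.3 -0.4] open 0.0514
```

View pics/c5.png

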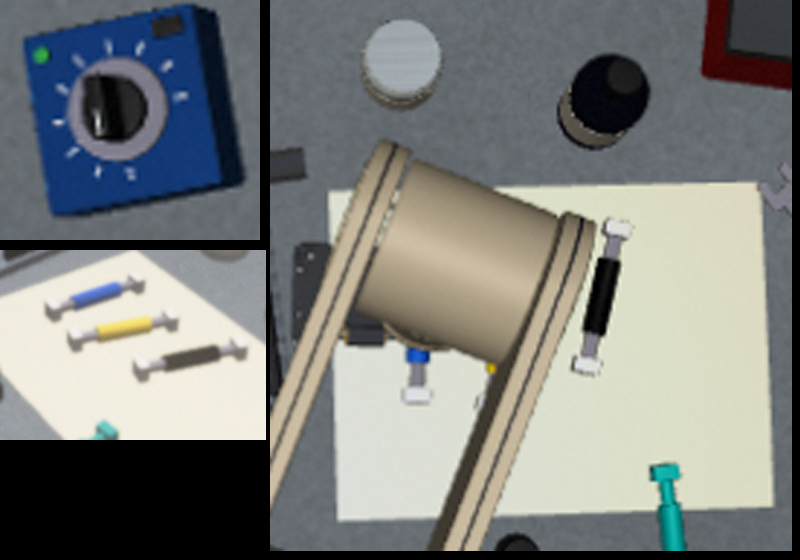

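The knob's bar now points towards the operator, at the zero mark, and the rollers haven't moved. Next is the blue roller.

```bash
python3 -m inch '[[-0.1,0.0015,-0.016,-0.05,0],[-0.1,0.0015,-0.016,-0.11,0],[-0.1,0.0015,-0.016,-0.17,0],[-0.1,0.0015,-0.016,-0.21,0],[-0.1,0.0015,-0.016,-0.221,0],[-0.1,0.0015,-0.016,-0.221,0],[-0.1,0.0015,-0.016,-0.221,0]]' 15; python3 -c "from h import *;st()"
python3 -m inch '[[1,0,0,0,0],[1,0,0,0,0],[1,0,0,0,0],[1,0,0,0,0],[1,0,0,0,0]]' 45; python3 -c "from h import *;st()"
```

```text
t: 8.15
tool_pos: [0.527, -0.1829, 0.0065]
orientation: [-1.247, -1.172, 1.155]
force: [-0.2, 0.4, -0.8]
opening: 0.0515
t8.15 tcp [ 0.527  -0.1829  0.0065] jawyaw 86.3 q6 -1.94 F [-0.2  0.4 -0.8] open 0.0515
t: 8.78
tool_pos: [0.5273, -0.1828, 0.0069]
orientation: [-1.247, -1.172, 1.155]
force: [-0.7, 3.2, 5.2]
opening: 0.021
t8.78 tcp [ 0.5273 -0.1828  0.0069] jawyaw 86.3 q6 -1.94 F [-0.7  3.2  5.2] open 0.021
```

```bash
python3 -m inch '[[1,0,0,0.05,0],[1,0,0,0.11,0],[1,0,0,0.17,0],[1,0.01,0.05,0.19,0.1],[1,0.03,0.11,0.19,0.173],[1,0.041,0.17,0.19,0.173],[1,0.041,0.196,0.18,0.173],[1,0.041,0.196,0.15,0.173]]' 45; python3 - <<'E'
from h import *
st();d=snap('e')
crop("e","side",195,95,395,275,3.3,"c6")
E
```

```text
t: 9.78
tool_pos: [0.5694, 0.0154, 0.1577]
orientation: [-1.164, -1.305, 1.282]
force: [-0.7, -0.5, -1.3]
opening: 0.0209
t9.78 tcp [0.5694 0.0154 0.1577] jawyaw 96.4 q6 -1.75 F [-0.7 -0.5 -1.3] open 0.0209
```

View pics/c6.png

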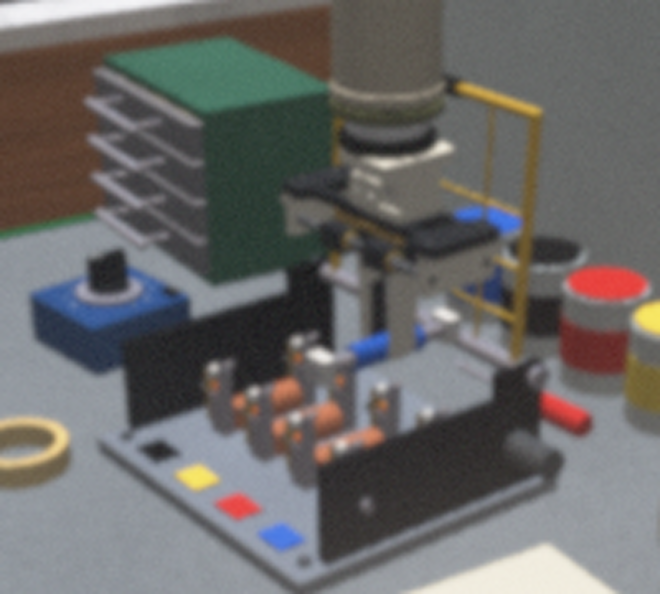

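```bash
python3 - <<'E'
from h import *
np.set_printoptions(precision=4,suppress=True)
S=load("e")["side"]
yaw=np.radians(6.4);a=np.array([np.cos(yaw),np.sin(yaw),0])
for z in(.158,.163,.168):
  c=np.array([.5694,.0154,z])
  print(z,((proj(S,[c+.064*a,c-.064*a,c])-[195,95])*3.3))
  print([onz(S,c3(*p),z) for p in((445,316),(322,357))])
E
```

```text
0.158 [[449.4953 319.574 ]
 [326.4458 361.4097]
 [389.6424 339.9141]]
[array([0.6344, 0.033 , 0.158 ]), array([0.5072, 0.0194, 0.158 ])]
0.163 [[449.6184 314.0499]
 [326.3403 355.655 ]
 [389.6576 334.2763]]
[array([0.628 , 0.0238, 0.163 ]), array([0.502 , 0.0103, 0.163 ])]
0.168 [[449.7418 308.5058]
 [326.2344 349.8783]
 [389.6729 328.6176]]
[array([0.6216, 0.0145, 0.168 ]), array([0.4967, 0.0012, 0.168 ])]
```

```bash
python3 -m inch '[[1,0,-0.002,-0.03,0],[1,0,-0.002,-0.055,0],[1,0,-0.002,-0.065,0],[1,0,-0.002,-0.065,0]]' 50; python3 -c "from h import *;st()"
```

```text
t: 10.38
tool_pos: [0.5652, 0.0115, 0.0875]
orientation: [-1.156, -1.295, 1.285]
force: [-0.3, 0.3, -1.5]
opening: 0.021
t10.38 tcp [0.5652 0.0115 0.0875] jawyaw 96.3 q6 -1.75 F [-0.3  0.3 -1.5] open 0.021
```

```bash
python3 -m inch '[[1,0.004,0.002,0.003,0],[1,0.004,0.002,0.003,0],[1,0.004,0.002,0.003,0]]' 50; python3 -c "from h import *;s,R=st();print(R,s['wrist_torque'],s['dq'])"
```

```text
t: 10.75
tool_pos: [0.5696, 0.0135, 0.0913]
orientation: [-1.157, -1.295, 1.285]
force: [-0.2, 0.8, -0.9]
opening: 0.021
t10.75 tcp [0.5696 0.0135 0.0913] jawyaw 96.3 q6 -1.75 F [-0.2  0.8 -0.9] open 0.021
[[-0.10971707  0.00532696 -0.99394858]
 [ 0.99395876  0.00345823 -0.10969966]
 [ 0.00285294 -0.99997983 -0.0056742 ]] [ 0.03226907 -0.07120736  0.04358257] [-0.00036402  0.00479411  0.00866338 -0.00027961 -0.00137247 -0.00055335]
```

```bash
python3 -m inch '[[1,0,0,-0.008,0],[1,0,0,-0.014,0],[1,0,0,-0.02,0],[1,0,0,-0.025,0],[1,0,0,-0.028,0],[1,0,0,-0.028,0]]' 50; python3 -c "from h import *;s,R=st()"
```

```text
t: 11.5
tool_pos: [0.5695, 0.0138, 0.0626]
orientation: [-1.156, -1.296, 1.284]
force: [3.5, 5.0, -3.3]
opening: 0.0208
t11.50 tcp [0.5695 0.0138 0.0626] jawyaw 96.3 q6 -1.75 F [ 3.5  5.  -3.3] open 0.0208
```

```bash
for d in 1; do python3 -m inch '[[1,0,0,-0.002,0],[1,0,0,-0.004,0],[1,0,0,-0.005,0],[1,0,0,-0.005,0]]' 50; done; python3 -c "from h import *;s,R=st()"
```

```text
t: 12.0
tool_pos: [0.5697, 0.0139, 0.0599]
orientation: [-1.156, -1.296, 1.284]
force: [-9.7, 3.3, 19.9]
opening: 0.0204
t12.00 tcp [0.5697 0.0139 0.0599] jawyaw 96.3 q6 -1.75 F [-9.7  3.3 19.9] open 0.0204
```

```bash
python3 -m inch '[[1,0,0,-0.002,0],[0.1,0,0,-0.001,0],[0.1,0,0,-0.001,0],[0.1,0,0,0,0],[0.1,0,0,0,0],[0.1,0,0,0.04,0],[0.1,0,0,0.1,0],[0.1,-0.03,-0.1,0.13,-0.2]]' 50; python3 -m inch '[[-0.1,0,-0.06,0,-0.1],[-0.1,0,-0.12,0,-0.2],[-0.1,0,-0.12,0,-0.2]]' ;python3 - <<'E'
from h import *
st();d=snap('f')
A=cv2.imread("pics/f_top.png");B=cv2.imread("pics/f_side.png");z=lambda i,k:cv2.resize(i,None,fx=k,fy=k,interpolation=2)
o=np.zeros((600,800,3),np.uint8);a=z(B[165:275,255:395],4);o[:440,:560]=a
b=z(A[195:255,255:300],5);o[:300,565:565+225]=b
b=z(A[190:290,330:450],1.9);o[310:500,565:565+228]=b
cv2.imwrite("pics/c7.png",o)
E
```

```text
t: 13.0
tool_pos: [0.5554, -0.042, 0.1821]
orientation: [-1.252, -1.164, 1.145]
force: [0.3, -1.1, -0.0]
opening: 0.0417
t: 13.38
tool_pos: [0.5548, -0.166, 0.1821]
orientation: [-1.339, -1.009, 0.992]
force: [-0.4, -0.5, -0.9]
opening: 0.051
t13.38 tcp [ 0.5548 -0.166   0.1821] jawyaw 73.9 q6 -1.67 F [-0.4 -0.5 -0.9] open 0.051
```

View pics/c7.png

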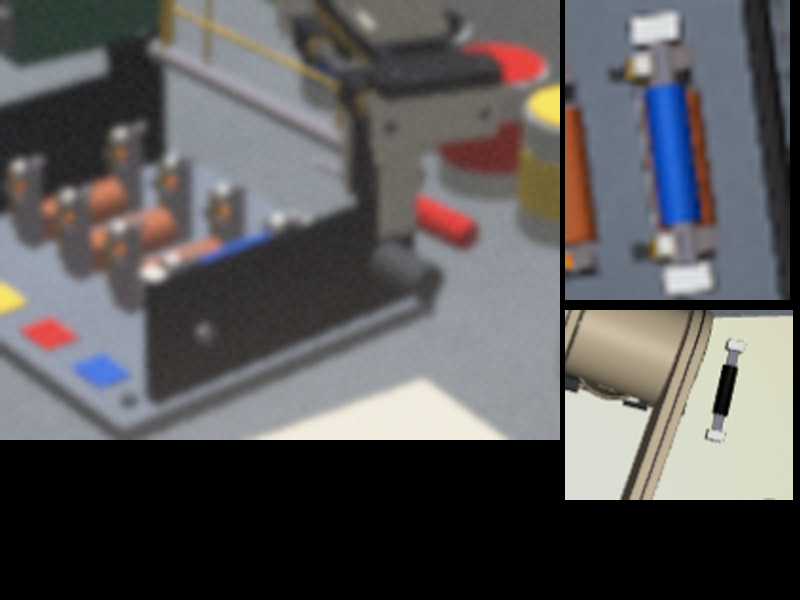

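```bash
cat >> h.py <<'E'
def same(t1,t2,x0,y0,x1,y1,n="side"):
    f=lambda t:cv2.GaussianBlur(cv2.imread(f"pics/{t}_{n}.png"),(3,3),0)[y0:y1,x0:x1].astype(float)
    D=abs(f(t1)-f(t2)).max(2); return round(D.mean(),1),int((D>40).sum())
def W(L,p=(.5566,.1058,.1083)):
    c,s=np.cos(p[2]),np.sin(p[2]);return np.array(L)@np.array([[c,s,0],[-s,c,0],[0,0,1]])+[p[0],p[1],0]
E
python3 - <<'E'
from h import *
np.set_printoptions(precision=1,suppress=True)
print("yel",same("a","f",325,288,385,313),"blk",same("a","f",358,304,425,328),"blueold",same("a","f",312,270,368,296))
d=load("f")
for z in(.077,.083): print(z,"side",proj(d["side"],W([[-.064,-.093,z]])),"top",proj(d["top"],W([[.064,-.093,z],[-.064,-.093,z]])))
E
```

```text
yel (np.float64(5.3), 57) blk (np.float64(0.9), 0) blueold (np.float64(35.4), 439)
0.077 side [[293.9 232.4]] top [[272.6 200.2]
 [279.2 250.4]]
0.083 side [[293.9 230.4]] top [[272.4 199.9]
 [279.  250.3]]
```

```bash
python3 -c "
from h import *
print(same('a','f',330,295,385,313))"
python3 -m inch '[[-0.1,-0.022,-0.045,0,0.02],[-0.1,-0.043,-0.091,-0.03,0.024],[-0.1,-0.043,-0.091,-0.09,0.024],[-0.1,-0.043,-0.091,-0.13,0.024],[-0.1,-0.043,-0.091,-0.14,0.024],[-0.1,-0.043,-0.091,-0.14,0.024]]' 15; python3 -c "from h import *;st()"
```

```text
(np.float64(0.9), 0)
t: 14.22
tool_pos: [0.5126, -0.2522, 0.0421]
orientation: [-1.324, -1.033, 1.015]
force: [0.6, -0.1, -0.7]
opening: 0.0512
t14.22 tcp [ 0.5126 -0.2522  0.0421] jawyaw 75.6 q6 -1.88 F [ 0.6 -0.1 -0.7] open 0.0512
```

```bash
python3 -m inch '[[-0.1,-0.001,-0.005,-0.02,0],[-0.1,-0.001,-0.005,-0.037,0],[-0.1,-0.001,-0.005,-0.037,0],[1,-0.001,-0.005,-0.037,0],[1,-0.001,-0.005,-0.037,0],[1,-0.001,-0.005,-0.037,0],[1,-0.001,-0.005,-0.037,0],[1,-0.001,-0.005,-0.037,0]]' 45; python3 -c "from h import *;st()"
```

```text
t: 15.22
tool_pos: [0.5119, -0.2572, 0.0056]
orientation: [-1.325, -1.033, 1.014]
force: [0.3, 1.0, 4.2]
opening: 0.021
t15.22 tcp [ 0.5119 -0.2572  0.0056] jawyaw 75.6 q6 -1.88 F [0.3 1.  4.2] open 0.021
```

```bash
python3 -m inch '[[1,0,0,0.06,0],[1,0,0,0.12,0],[1,0,0.05,0.17,0.1],[1,0.01,0.11,0.17,0.2],[1,0.02,0.17,0.17,0.3],[1,0.03,0.23,0.17,0.361],[1,0.04,0.29,0.17,0.361],[1,0.0415,0.35,0.17,0.361]]' 45
python3 -m inch '[[1,0,0.04,-0.01,0],[1,0,0.05,-0.03,0],[1,0,0.05,-0.03,0]]' 45;python3 - <<'E'
from h import *
np.set_printoptions(precision=4,suppress=True)
s,R=st();d=snap('g')
crop("g","side",195,95,395,275,3.3,"c8")
E
```

```text
t: 16.23
tool_pos: [0.5533, 0.0947, 0.1752]
orientation: [-1.161, -1.301, 1.281]
force: [0.2, -0.7, -2.1]
opening: 0.0206
t: 16.6
tool_pos: [0.5512, 0.1444, 0.1422]
orientation: [-1.157, -1.298, 1.285]
force: [0.2, -0.7, -1.6]
opening: 0.0207
t16.60 tcp [0.5512 0.1444 0.1422] jawyaw 96.4 q6 -1.52 F [ 0.2 -0.7 -1.6] open 0.0207
```

View pics/c8.png

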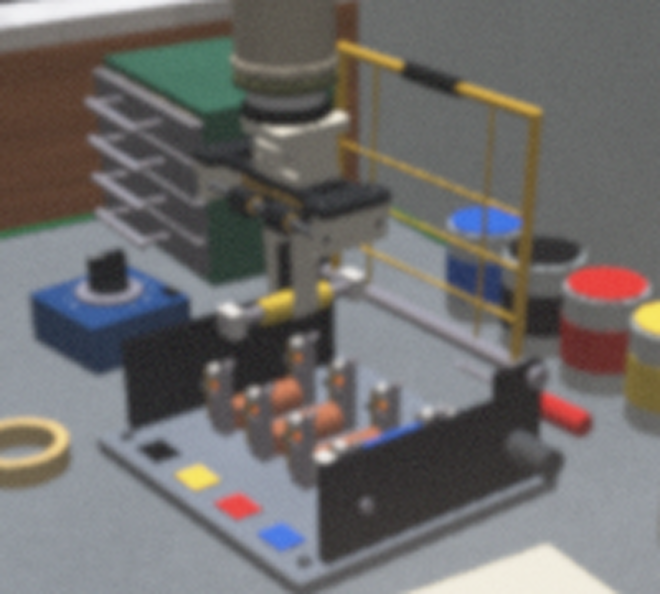

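```bash
python3 - <<'E'
from h import *
np.set_printoptions(precision=4,suppress=True)
S=load("g")["side"]
for z in(.145,.149,.153):
  A,B=[onz(S,c3(*p),z) for p in((350,280),(233,319))];print(z,(A+B)/2,np.arctan2(*(A-B)[1::-1]),np.linalg.norm(A-B))
E
python3 -m inch '[[1,0.002,-0.008,-0.02,0],[1,0.002,-0.008,-0.045,0],[1,0.002,-0.008,-0.05,0],[1,0.002,-0.008,-0.05,0]]' 50; python3 -c "from h import *;st()"
```

```text
0.145 [0.5594 0.1577 0.145 ] 0.15103268117286464 0.12984343225478942
0.149 [0.5549 0.1496 0.149 ] 0.15103268117286395 0.1289316569112211
0.153 [0.5504 0.1415 0.153 ] 0.151032681172865 0.12801988156765282
t: 17.2
tool_pos: [0.5548, 0.1345, 0.0942]
orientation: [-1.161, -1.298, 1.281]
force: [0.7, 0.2, -2.4]
opening: 0.0209
t17.20 tcp [0.5548 0.1345 0.0942] jawyaw 96.2 q6 -1.53 F [ 0.7  0.2 -2.4] open 0.0209
```

```bash
python3 -m inch '[[1,-0.0015,0.002,0,0],[1,-0.0015,0.002,-0.004,0],[1,-0.0015,0.002,-0.012,0],[1,-0.0015,0.002,-0.018,0],[1,-0.0015,0.002,-0.024,0],[1,-0.0015,0.002,-0.03,0],[1,-0.0015,0.002,-0.032,0],[1,-0.0015,0.002,-0.032,0]]' 50; python3 -c "from h import *;s,R=st()"
```

```text
t: 18.2
tool_pos: [0.5534, 0.1368, 0.0619]
orientation: [-1.16, -1.298, 1.281]
force: [3.7, 4.2, -3.0]
opening: 0.0207
t18.20 tcp [0.5534 0.1368 0.0619] jawyaw 96.2 q6 -1.53 F [ 3.7  4.2 -3. ] open 0.0207
```

```bash
python3 -m inch '[[1,0,0,-0.002,0],[1,0,0,-0.004,0],[1,0,0,-0.005,0],[1,0,0,-0.005,0]]' 50;  python3 -c "from h import *;s,R=st()"
```

```text
t: 18.7
tool_pos: [0.5535, 0.1369, 0.0584]
orientation: [-1.16, -1.299, 1.281]
force: [-7.1, 1.0, 15.0]
opening: 0.021
t18.70 tcp [0.5535 0.1369 0.0584] jawyaw 96.2 q6 -1.53 F [-7.1  1.  15. ] open 0.021
```

Bottomed out at the expected height. I'll press a little more, release, clear away and go towards the black roller.

```bash
python3 -m inch '[[1,0,0,-0.002,0],[1,0,0,-0.002,0],[0.1,0,0,-0.001,0],[0.1,0,0,-0.001,0],[0.1,0,0,0,0],[0.1,0,0,0,0],[0.1,0,0,0.05,0],[0.1,0,0,0.11,0]]' 50; python3 -m inch '[[-0.1,0,-0.06,0.02,-0.1],[-0.1,0,-0.12,0.02,-0.2],[-0.1,0,-0.18,0.02,-0.3],[-0.1,0,-0.24,0.02,-0.37],[-0.1,0,-0.3,0.02,-0.37],[-0.1,0,-0.36,0.02,-0.37],[-0.1,0,-0.36,0.02,-0.37]]' ;python3 - <<'E'
from h import *
st();d=snap('i');print("blk",same("a","i",358,304,425,328))
A=cv2.imread("pics/i_top.png");B=cv2.imread("pics/i_side.png");z=lambda i,k:cv2.resize(i,None,fx=k,fy=k,interpolation=2)
o=np.zeros((440,800,3),np.uint8);a=z(B[165:275,240:380],4);o[:440,:560]=a
b=z(A[195:265,200:300],2.4);o[:b.shape[0],560:560+b.shape[1]]=b
b=z(A[190:290,330:450],1.9);o[245:435,565:565+228]=b
cv2.imwrite("pics/c9.png",o)
for t in(.077,.083): print(proj(d["side"],W([[-.064,.031,t],[.064,.031,t]])))
E
```

```text
t: 19.7
tool_pos: [0.5519, 0.1366, 0.1677]
orientation: [-1.158, -1.295, 1.283]
force: [0.5, 0.9, 0.4]
opening: 0.0418
t: 20.58
tool_pos: [0.5511, -0.2278, 0.1873]
orientation: [-1.327, -1.016, 1.006]
force: [-0.5, 0.5, -0.6]
opening: 0.0508
t20.57 tcp [ 0.5511 -0.2278  0.1873] jawyaw 74.7 q6 -1.78 F [-0.5  0.5 -0.6] open 0.0508
blk (np.float64(2.1), 15)
[[267.60799745 215.9219866 ]
 [303.20772573 203.76426819]]
[[267.51723658 214.03282358]
 [303.1929041  201.94198845]]
```

View pics/c9.png

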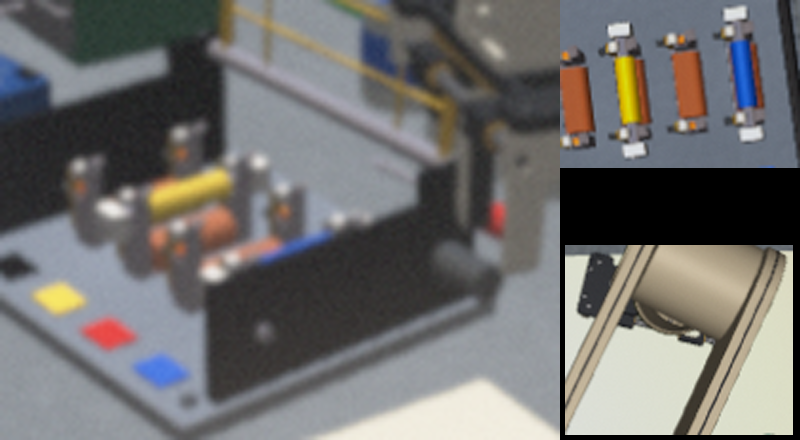

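```bash
python3 -m inch '[[-0.1,-0.003,-0.06,0,0],[-0.1,-0.007,-0.118,-0.03,0],[-0.1,-0.007,-0.118,-0.09,0],[-0.1,-0.007,-0.118,-0.14,0],[-0.1,-0.007,-0.118,-0.145,0],[-0.1,-0.007,-0.118,-0.145,0]]' 15; python3 -c "
from h import *
st();d=snap('j')
print(same('a','j',358,304,390,328),same('a','j',390,304,425,328))"
```

```text
t: 21.42
tool_pos: [0.5457, -0.3413, 0.0437]
orientation: [-1.325, -1.02, 1.009]
force: [0.2, -0.5, 1.8]
opening: 0.0514
t21.43 tcp [ 0.5457 -0.3413  0.0437] jawyaw 75.0 q6 -1.95 F [ 0.2 -0.5  1.8] open 0.0514
(np.float64(2.9), 15) (np.float64(10.2), 75)
```

```bash
python3 -c "
from h import *
crop('j','side',330,270,450,350,5,'c10')"
```

```text
(no output)
```

View pics/c10.png

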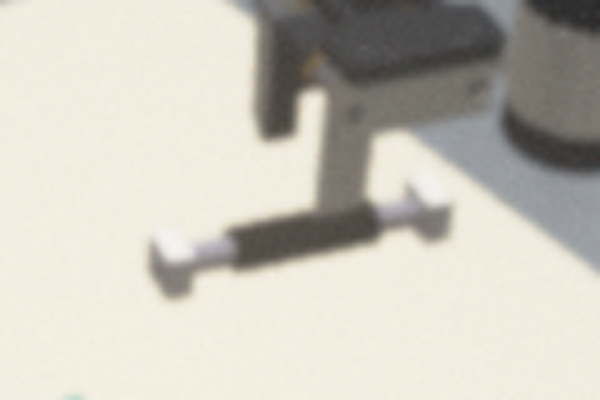

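```bash
python3 -m inch '[[-0.1,-0.0015,-0.005,-0.02,0],[-0.1,-0.0015,-0.005,-0.038,0],[-0.1,-0.0015,-0.005,-0.038,0],[1,-0.0015,-0.005,-0.038,0],[1,-0.0015,-0.005,-0.038,0],[1,-0.0015,-0.005,-0.038,0],[1,-0.0015,-0.005,-0.038,0],[1,-0.0015,-0.005,-0.038,0]]' 45; python3 -c "from h import *;st()"
```

```text
t: 22.52
tool_pos: [0.5458, -0.3477, 0.0084]
orientation: [-1.33, -1.022, 1.008]
force: [-0.2, 0.8, 3.9]
opening: 0.0208
t22.52 tcp [ 0.5458 -0.3477  0.0084] jawyaw 75.0 q6 -1.96 F [-0.2  0.8  3.9] open 0.0208
```

```bash
python3 -m inch '[[0.2,0,0,0,0],[0.2,0,0,0,0],[0.2,0,0,-0.003,0],[0.2,0,0,-0.003,0],[1,0,0,-0.003,0],[1,0,0,-0.003,0],[1,0,0,-0.003,0],[1,0,0,-0.003,0]]' 45; python3 -c "from h import *;st()"
```

```text
t: 23.52
tool_pos: [0.5458, -0.3477, 0.0054]
orientation: [-1.329, -1.022, 1.008]
force: [0.3, -0.2, -0.2]
opening: 0.021
t23.52 tcp [ 0.5458 -0.3477  0.0054] jawyaw 75.0 q6 -1.96 F [ 0.3 -0.2 -0.2] open 0.021
```

```bash
python3 -m inch '[[1,0,0,0.06,0],[1,0,0,0.12,0],[1,0,0.05,0.17,0.1],[1,0.01,0.11,0.17,0.2],[1,0.01,0.17,0.17,0.3],[1,0.01,0.23,0.17,0.37],[1,0.01,0.29,0.17,0.37],[1,0.01,0.35,0.17,0.37]]' 45
python3 -m inch '[[1,-0.01,0.06,0,0],[1,-0.008,0.12,0,0],[1,-0.008,0.18,0,0],[1,-0.008,0.196,-0.03,0],[1,-0.008,0.196,-0.06,0],[1,-0.008,0.196,-0.065,0],[1,-0.008,0.196,-0.065,0]]' 45;python3 - <<'E'
from h import *
s,R=st();d=snap('k')
crop("k","side",225,145,345,235,6,"c11")
E
```

```text
t: 24.52
tool_pos: [0.5553, 0.0042, 0.1753]
orientation: [-1.162, -1.298, 1.281]
force: [0.9, 0.4, -1.2]
opening: 0.0208
t: 25.4
tool_pos: [0.5473, 0.2, 0.1105]
orientation: [-1.162, -1.297, 1.281]
force: [0.4, -0.2, -0.7]
opening: 0.0205
t25.40 tcp [0.5473 0.2    0.1105] jawyaw 96.2 q6 -1.42 F [ 0.4 -0.2 -0.7] open 0.0205
```

View pics/c11.png

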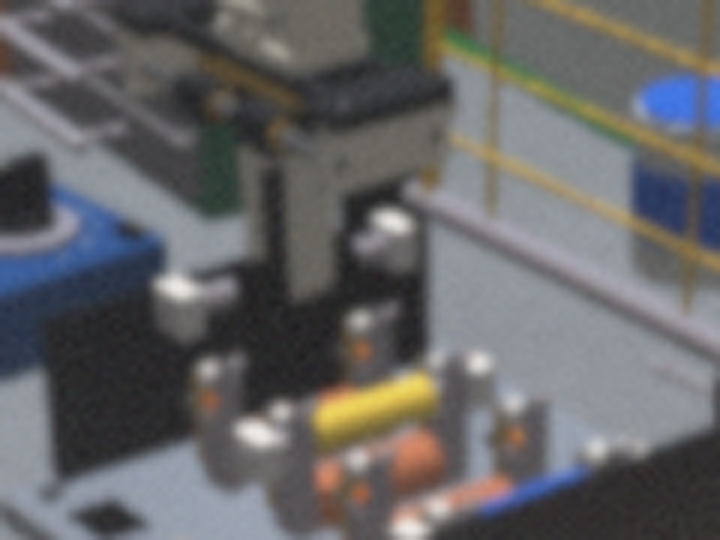

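```bash
python3 - <<'E'
from h import *
S=load("k")["side"]
for z in(.115,.118,.121):
  A,B=[onz(S,(225+u/6-.4,145+v/6-.4),z) for u,v in((390,238),(182,306))];print(z,(A+B)/2,np.arctan2(*(A-B)[1::-1]))
E
python3 -m inch '[[1,0.0005,-0.002,-0.01,0],[1,0.0005,-0.002,-0.018,0],[1,0.0005,-0.002,-0.018,0],[1,0.0005,-0.002,-0.018,0]]' 50; python3 -c "from h import *;st()"
```

```text
0.115 [0.54923271 0.20595739 0.115     ] 0.13828785657570536
0.118 [0.54609159 0.19996219 0.118     ] 0.13828785657570408
0.121 [0.54295046 0.19396699 0.121     ] 0.13828785657570455
t: 26.0
tool_pos: [0.5488, 0.1981, 0.0939]
orientation: [-1.164, -1.299, 1.279]
force: [-0.0, 0.1, -2.1]
opening: 0.0208
t26.00 tcp [0.5488 0.1981 0.0939] jawyaw 96.1 q6 -1.42 F [-0.   0.1 -2.1] open 0.0208
```

Consistent. Pressing down.

```bash
python3 -m inch '[[1,-0.001,0.0005,-0.004,0],[1,-0.001,0.0005,-0.01,0],[1,-0.001,0.0005,-0.016,0],[1,-0.001,0.0005,-0.022,0],[1,-0.001,0.0005,-0.028,0],[1,-0.001,0.0005,-0.032,0],[1,-0.001,0.0005,-0.032,0]]' 50; python3 -c "from h import *;s,R=st()"; python3 -m inch '[[1,0,0,-0.002,0],[1,0,0,-0.004,0],[1,0,0,-0.005,0],[1,0,0,-0.005,0]]' 50;  python3 -c "from h import *;s,R=st()"
```

```text
t: 26.88
tool_pos: [0.5477, 0.1986, 0.0611]
orientation: [-1.163, -1.299, 1.279]
force: [3.6, 2.3, -3.7]
opening: 0.0211
t26.88 tcp [0.5477 0.1986 0.0611] jawyaw 96.1 q6 -1.42 F [ 3.6  2.3 -3.7] open 0.0211
t: 27.38
tool_pos: [0.5478, 0.1987, 0.058]
orientation: [-1.164, -1.299, 1.279]
force: [-7.3, -2.0, 16.0]
opening: 0.0209
t27.38 tcp [0.5478 0.1987 0.058 ] jawyaw 96.1 q6 -1.42 F [-7.3 -2.  16. ] open 0.0209
```

```bash
python3 -m inch '[[1,0,0,-0.002,0],[1,0,0,-0.002,0],[0.1,0,0,-0.001,0],[0.1,0,0,-0.001,0],[0.1,0,0,0,0],[0.1,0,0,0,0],[0.1,0,0,0.05,0],[0.1,-0.01,0,0.11,0]]' 50; python3 -m inch '[[-0.4,-0.06,-0.03,0.06,-0.18],[-0.4,-0.08,-0.06,0.12,-0.36],[-0.4,-0.08,-0.078,0.18,-0.54],[-0.4,-0.08,-0.078,0.23,-0.72],[-0.4,-0.08,-0.078,0.23,-0.9],[-0.4,-0.08,-0.078,0.23,-1.08],[-0.4,-0.08,-0.078,0.23,-1.26],[-0.4,-0.08,-0.078,0.23,-1.44]]' ;python3 - <<'E'
from h import *
np.set_printoptions(precision=1,suppress=True)
st();d=snap('l')
A=cv2.imread("pics/l_top.png");B=cv2.imread("pics/l_side.png");z=lambda i,k:cv2.resize(i,None,fx=k,fy=k,interpolation=2)
o=np.zeros((440,800,3),np.uint8);a=z(B[165:275,240:380],4);o[:440,:560]=a
b=z(A[130:295,150:315],1.45);o[:b.shape[0],560:560+b.shape[1]]=b
b=z(B[95:205,270:380],1.7);o[245:245+b.shape[0],565:565+b.shape[1]]=b
cv2.imwrite("pics/c12.png",o)
print(proj(d["side"],W([[-.064,.093,.077],[.064,.093,.077],[-.064,.093,.083],[.064,.093,.083]])))
E
```

```text
t: 28.38
tool_pos: [0.5366, 0.1982, 0.1674]
orientation: [-1.162, -1.295, 1.281]
force: [-0.4, -0.7, 0.3]
opening: 0.0418
t: 29.38
tool_pos: [0.4566, 0.1202, 0.3975]
orientation: [-1.572, -0.184, 0.18]
force: [-0.7, -0.2, -0.5]
opening: 0.0655
t29.38 tcp [0.5 0.1 0.4] jawyaw 13.3 q6 -0.08 F [-0.7 -0.2 -0.5] open 0.0655
[[255.6 208.4]
 [290.8 196.9]
 [255.5 206.5]
 [290.7 195.1]]
```

View pics/c12.png

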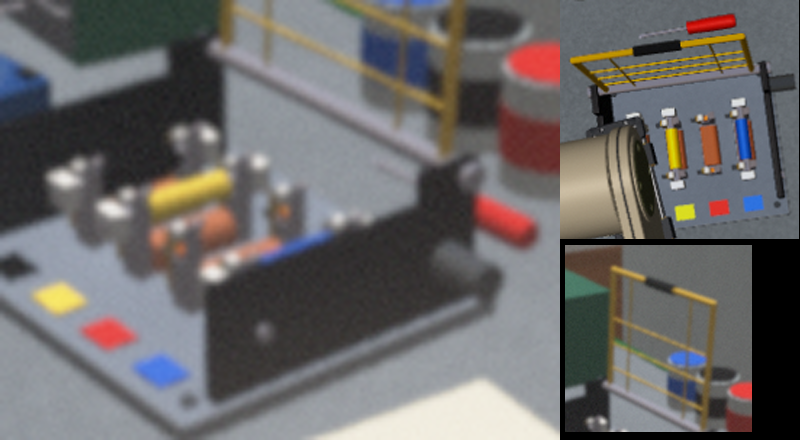

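```bash
python3 -m inch '[[-0.4,0.06,0,0,-0.124],[-0.4,0.12,0,0,-0.124],[-0.4,0.18,0,0,-0.124],[-0.4,0.218,-0.001,0,-0.124],[-0.4,0.218,-0.001,0,-0.124],[-0.4,0.218,-0.001,-0.04,-0.124],[-0.4,0.218,-0.001,-0.077,-0.124],[-0.4,0.218,-0.001,-0.077,-0.124]]' 10; python3 -c "from h import *;s,R=st()"; python3 -m inch '[[1,0,0,0,0],[1,0,0,0,0],[1,0,0,0,0],[1,0,0,0,0],[1,0,0,0,0],[1,0,0,0,0]]' 8;  python3 -c "from h import *;s,R=st()"
```

```text
t: 30.48
tool_pos: [0.6722, 0.1192, 0.3169]
orientation: [-1.578, -0.086, 0.093]
force: [0.1, -0.4, -0.3]
opening: 0.0654
t30.48 tcp [0.6722 0.1192 0.3169] jawyaw 6.5 q6 -0.01 F [ 0.1 -0.4 -0.3] open 0.0654
t: 31.22
tool_pos: [0.6729, 0.1192, 0.3176]
orientation: [-1.578, -0.088, 0.092]
force: [2.7, 0.5, 2.5]
opening: 0.0158
t31.23 tcp [0.6729 0.1192 0.3176] jawyaw 6.5 q6 -0.01 F [2.7 0.5 2.5] open 0.0158
```

```bash
python3 -m inch '[[1,-0.021,-0.002,0,0],[1,-0.043,-0.005,-0.003,0],[1,-0.063,-0.007,-0.008,0],[1,-0.084,-0.009,-0.015,0],[1,-0.103,-0.011,-0.023,0],[1,-0.122,-0.013,-0.034,0],[1,-0.139,-0.015,-0.047,0],[1,-0.155,-0.017,-0.061,0]]' 10;  python3 -c "from h import *;s,R=st()"
```

```text
t: 32.22
tool_pos: [0.5176, 0.1025, 0.2569]
orientation: [-1.577, -0.089, 0.091]
force: [2.2, 2.7, 1.3]
opening: 0.0157
t32.23 tcp [0.5176 0.1025 0.2569] jawyaw 6.6 q6 -0.01 F [2.2 2.7 1.3] open 0.0157
```

```bash
python3 -m inch '[[1,-0.0145,-0.0015,-0.016,0],[1,-0.0275,-0.003,-0.033,0],[1,-0.0385,-0.004,-0.051,0],[1,-0.048,-0.005,-0.0705,0],[1,-0.055,-0.006,-0.091,0],[1,-0.0605,-0.0065,-0.1115,0],[1,-0.064,-0.007,-0.133,0],[1,-0.065,-0.007,-0.152,0]]' 10;  python3 -c "from h import *;s,R=st()"; python3 -m inch '[[1,0,0,-0.002,0],[1,0,0,-0.004,0],[1,0,0,-0.005,0]]' 10;  python3 -c "from h import *;s,R=st()"
```

```text
t: 33.22
tool_pos: [0.4524, 0.0956, 0.1044]
orientation: [-1.577, -0.089, 0.091]
force: [3.1, 0.5, 2.1]
opening: 0.0152
t33.23 tcp [0.4524 0.0956 0.1044] jawyaw 6.6 q6 -0.01 F [3.1 0.5 2.1] open 0.0152
t: 33.6
tool_pos: [0.4524, 0.0957, 0.1007]
orientation: [-1.577, -0.089, 0.091]
force: [-6.5, -0.4, 16.6]
opening: 0.0159
t33.60 tcp [0.4524 0.0957 0.1007] jawyaw 6.6 q6 -0.01 F [-6.5 -0.4 16.6] open 0.0159
```

```bash
python3 -m inch '[[1,0,0,-0.003,0],[0.3,0,0,-0.002,0],[0.3,0,0,0,0],[0.3,0,0,0,0],[0.3,0,0,0.03,0],[0.3,0,0,0.06,0],[0.3,0,0,0.11,0],[0.3,-0.02,0.05,0.15,0]]' 10;  python3 -m inch '[[0.3,-0.04,0.06,0.03,0.1],[0.3,-0.06,0.12,0.03,0.2],[0.3,-0.06,0.18,0.03,0.3],[0.3,-0.06,0.24,0.03,0.4],[0.3,-0.06,0.3,0.03,0.5],[0.3,-0.06,0.3,0.03,0.5]]'; python3 - <<'E'
from h import *
np.set_printoptions(precision=1,suppress=True)
st();d=snap('m')
A=cv2.imread("pics/m_top.png");B=cv2.imread("pics/m_side.png");z=lambda i,k:cv2.resize(i,None,fx=k,fy=k,interpolation=2)
o=np.zeros((490,800,3),np.uint8);a=z(B[160:280,200:395],2.05);o[:a.shape[0],:a.shape[1]]=a
b=z(A[130:300,80:320],1.66);o[:b.shape[0],401:401+b.shape[1]]=b[:,:399]
b=z(B,.5);o[250:,:320]=b; 
cv2.imwrite("pics/c13.png",o)
for k in d: print(k,proj(d[k],W([[-.105,0,.118],[-.105,0,.125]])))
E
```

```text
t: 34.6
tool_pos: [0.4347, 0.1409, 0.25]
orientation: [-1.578, -0.087, 0.086]
force: [0.6, 1.5, -0.4]
opening: 0.0323
t: 35.35
tool_pos: [0.3732, 0.4438, 0.2776]
orientation: [-1.526, -0.482, 0.483]
force: [0.2, -0.1, -0.4]
opening: 0.0328
t35.35 tcp [0.4 0.4 0.3] jawyaw 35.2 q6 0.17 F [ 0.2 -0.1 -0.4] open 0.0328
top [[242.6 271.3]
 [242.3 271.2]]
side [[260.9 210.8]
 [260.8 208.5]]
```

View pics/c13.png

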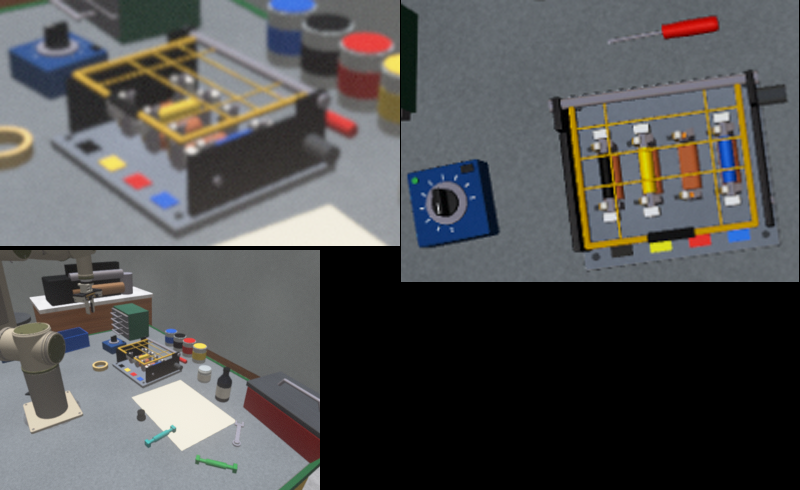

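Everything looks right. As a last check, I'll press the handle down with closed fingers to confirm the end stop.

```bash
python3 -m inch '[[1,0.01,-0.06,0,-0.1],[1,0.02,-0.12,0,-0.2],[1,0.04,-0.18,0,-0.3],[1,0.06,-0.24,0,-0.4],[1,0.08,-0.3,0,-0.5],[1,0.08,-0.348,-0.05,-0.5],[1,0.08,-0.348,-0.11,-0.5],[1,0.08,-0.348,-0.135,-0.5]]' 10; python3 -c "from h import *;s,R=st()"
```

```text
t: 36.45
tool_pos: [0.4519, 0.0906, 0.1409]
orientation: [-1.579, -0.08, 0.087]
force: [0.8, 0.6, -0.5]
opening: 0.001
t36.45 tcp [0.4519 0.0906 0.1409] jawyaw 6.1 q6 -0.01 F [ 0.8  0.6 -0.5] open 0.001
```

```bash
python3 -m inch '[[1,0,0.004,-0.006,0],[1,0,0.004,-0.012,0],[1,0,0.004,-0.015,0],[1,0,0.004,-0.017,0],[1,0,0.004,-0.018,0]]' 10; python3 -c "from h import *;s,R=st()"
```

```text
t: 37.08
tool_pos: [0.453, 0.0947, 0.1259]
orientation: [-1.58, -0.082, 0.085]
force: [-10.1, -2.5, 21.3]
opening: 0.0003
t37.08 tcp [0.453  0.0947 0.1259] jawyaw 6.1 q6 -0.0 F [-10.1  -2.5  21.3] open 0.0003
```

```bash
python3 -m inch '[[1,0,0,0.04,0],[1,0,0,0.1,0],[1,-0.03,0.05,0.15,0],[1,-0.06,0.11,0.15,0.1],[1,-0.08,0.17,0.15,0.2],[1,-0.08,0.23,0.15,0.3],[1,-0.08,0.29,0.15,0.4],[1,-0.08,0.35,0.15,0.5]]' 10; python3 -m inch '[[1,0,0,0,0],[1,0,0,0,0],[1,0,0,0,0]]'; python3 - <<'E'
from h import *
d=snap('n'); print(same('m','n',160,130,310,300,'top'),same('m','n',225,160,395,280,'side'),same('a','n',330,300,600,450,'top'))
st(); print(robot.close_job())
E
```

```text
t: 38.08
tool_pos: [0.3727, 0.4393, 0.2771]
orientation: [-1.527, -0.481, 0.476]
force: [0.6, 0.4, -0.1]
opening: 0.0004
t: 38.45
tool_pos: [0.3732, 0.4384, 0.2782]
orientation: [-1.527, -0.481, 0.474]
force: [-0.3, -0.8, -0.1]
opening: 0.0004
(np.float64(0.7), 0) (np.float64(1.1), 0) (np.float64(1.8), 0)
t38.55 tcp [0.3733 0.4383 0.2782] jawyaw 34.9 q6 0.17 F [-0.4 -0.2  0.8] open 0.0003
the job is handed in; nothing more can be done
None
```

The job is done and handed in at about 38.5 s; `close_job` gave no verdict. I turned the knob first, then fitted the rollers in the order blue, yellow, black, then swung the guard down. There was no red roller on the bench, so its deck stays empty, and I touched none of the other things.

- **Knob:** I turned it anticlockwise until it stopped turning and the wrist torque rose. The picture afterwards shows the bar at the zero end of the scale.
- **Rollers:** each stopped hard within about 1 mm of its expected home height, at 15–20 N. In the pictures each front block sits within about 1.5 px of where a fully home roller should show. From above, the noses of the blue deck could be seen closed over the necks. For yellow and black, I judged the keepers closed from the height and the force.
- **Guard:** pressing the handle afterwards with closed fingers met the stop at 125.9 mm, against 126 mm for a level guard.
- **Final state:** the last pictures showed no change around the proofer after that press. The arm is clear of everything.

No check failed. The only small disagreement was the tilt of the yellow and black rollers in the grip, which the side camera put 2° or so off; both still went home.

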